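# Reset the hold-down of a board test jig and lock it

### The arm

A 6-joint arm with a two-finger parallel gripper is mounted at the origin on a cart in front of the work surface, level with it; the furniture and walls round the work are solid. World frame = base frame: x ahead of the robot, y to its left, z up, the work surface at z = 0. Lengths are in m, angles in degrees, forces in N, time in s.
With the tool pointing down it reaches from about 0.4 to 0.825 m from the base axis. Payload 7 kg.
Tool frame: the origin (TCP) lies on the centre line of the jaws, within the pads' length; the fingertips stand 19 mm ahead of it and the grasp point (between the pads) is the TCP; z points along the fingers, y is the line along which they close (so a half turn about z gives the same grasp; the last joint's range is limited). The gripper opens to 88 mm and grips with 3 to 60 N. Pads are 19 mm wide; open, the fingers measure 130 mm over their backs; the gripper's body (78 mm by 193 mm) begins 47 mm behind the grasp point.
Start: joints at [83.772, 20.546, 0.682, 0, -70.136, -16.507], TCP at [0.261, 0.623, 0.246] pointing down, gripper open.
Joint ranges: [-176.03, 176.03], [-82.01, 121.73], [-58.28, 71.71], [-173.87, 95.51], [-174.79, -0.11], [-173.66, 173.66]. Speed limits (degrees/s): [136.94, 136.94, 172.46, 180, 180, 180].

### API

Orientations are given as [roll, pitch, yaw] about the fixed x, y, z axes, in that order (R = Rz(yaw) Ry(pitch) Rx(roll)).
In Python, from plant import * gives the robot as it stands. The module is installed in compiled form; this text tells all that it offers.
- The arm moves only by the tool play_rows, never from a script. Its argument "deltas" is a list of rows, each a list of 6 numbers: the shift along the world's x, y, z scaled (see below), then the turn, a rotation vector about the world's x, y, z scaled (see below). A call has 1 to 10 rows; each row shifts and turns the commanded pose from where the row before left it; what a row does not reach is not made up. The controller multiplies each number of a shift by 800 mm and each number of a turn by 180 degrees. A row lasts 1/10 s, in which the tool goes at most 50 mm and 8.59 degrees, less where a joint would pass 70% of its speed; a pose out of reach is approached as far as the arm can. A call with a number of a shift or a turn outside -1 to 1 is refused whole. A call with a gripper value outside its range is refused whole. "gripper" is the gripper command: -1 is shut, 1 is fully open, values between are in proportion, set as the call begins (left out, the last holds). The fingers move at their own pace and stop on an object; the grip force is fixed at half the most. Time passes only in rows, so rows that do not move let the fingers close. It gives the time, the measured TCP pose, the force, the opening and the grip force at its end, in the units of the state.
- get_obs(): the state, without advancing time (a new reading comes with each control period).
- snapshot(name): name is "scene" or "top"; returns (picture, depth): 384x512x3 uint8, blue, green, red; 384x512 float32, m along the optical axis (not along the pixel's ray), 0 where there is no reading.
- camera_model(name): a dict with "fx", "fy", "cx", "cy" (pixels), "world_to_cam" (4x4, takes a point from world to camera coordinates). Camera axes: x right, y down, z forward; pixel columns grow to the right and rows downward; lengths in m; the calibration is good to about 2 mm. A picture is of the moment at which its call begins. camera_model takes no time and is no camera call.
- close_job(): hands the job in; it is judged then, once.
The state is a dict: "clock": time; "joint_pos": joint angles; "qvel": joint speeds; "tau": joint torques, N m; "tool_pos": TCP position; "orientation": TCP orientation; "force": force on the tool from outside, world axes, zero at the start; "moment": the same for the moment, N m; "opening": finger opening in m; "gripper_force": force on a finger pad.
Only numpy, scipy, OpenCV 4.12 (cv2) and the standard library are available. Lean on these libraries where they do the work, as an engineer would, in place of code of your own. Each camera call takes 0.05 s, during which the arm holds its last target. There are 200 camera calls.

### The job

The hold-down spindle of the test jig still hangs too high for the phone board that lies in its nest. Slacken the lock ring by its lever, then turn the knob clockwise until you feel the spindle bear on the board's pressure plate with about 14 newtons (8 to 20 is good, 30 would crack it), and with the knob left there lock the ring firmly again by its lever, tighter than you found it but not forced. Leave the other things on the table where they are.

Things in the scene. Friction and masses are not known exactly. Their poses are not given: they have to be found in the camera images.
- test_jig: Test jig fixed to the table: base plate 150x160 mm (top 18 mm above the table), two posts, and a crossbeam 44 mm wide, 160 mm long along the jig's y, top 104 mm above the table, over a phone board in a nest, a plate lying on the board. An upright spindle passes through its middle. Origin: on the table straight under the spindle axis; z up; -x is the jig's front, where the lock ring's lever points.
- lock_ring: Knurled lock ring round the spindle, 44 mm across, 108 to 124 mm above the table, with one level lever (9 mm rod) that ends in a ball. Location: on the spindle axis at table height; it turns about the vertical through it, clockwise from above to tighten. Slack, it turns freely, up to a stop 0.8 rad before it binds. It stays where left and does not drag the spindle along.
- lever_ball (a point): Centre of the lever's black ball, 22 mm across, 70 mm from the spindle axis, 117 mm above the table. Starts 0.12 to 0.28 rad into binding (weakly nipped). While it is moving, the push at the ball, square to the lever, grows by 14 to 20 N per rad of binding (under 1 N when slack); at rest it sags. Firmly locked: tightened with 9 to 13 N on the move; under 7 N is too loose, 20 N overstrains it.
- clamp_washer: Washer, 43 mm across, hidden under the lock ring and keyed to the jig; the ring presses it on the spindle's clamp disc, which locks the spindle. The lock is judged by the force between ring and washer: 36 to 140 N wanted, about 1 N for every 0.008 to 0.013 Nm with which the ring was tightened on the move. Not handled.
- knob_centre (a point): Centre of the ribbed black knob on top of the spindle, 36 mm in diameter, 24 mm high, on the vertical spindle axis. Clockwise from above, knob and spindle go down together by 7.64 mm per rad (a fast thread), so a grip has to follow it down. It stays where it is left.
- adjuster (a joint): Angle of the knob, rad, growing clockwise from above (spindle down), range 0 to 2.8; it needs 0.7 to 2 rad from its start. With the ring slack it turns against a steady friction of about 0.18 Nm; each newton with which it bears on the board adds 0.007 Nm when turning down (at rest friction blurs it: compare readings taken alike). Best final load 14 N: 0.1 Nm more than free.
- nose: Round steel nose (14 mm) at the spindle's lower end, under the beam; sinks with the knob. Its origin is 76 mm below its tip. It is to bear on the plate lying on the board, whose top's height is not told (63 to 68 mm above the table, differs each run): feel for it. Below are spring contacts: once touched, load grows 32 to 37 N per rad of knob; they bottom at 25 N, the board cracks at 30 N.
- spudger: thin steel opener with a dark grip, 145x9x9 mm, lying on the table at the right of the jig; origin under its middle; bystander, leave it alone
- usb_stick: memory stick, 55x18x8 mm, lying beside the jig; origin under its middle; bystander, leave it alone
- spare_board: spare circuit board, 50x60x11 mm, lying beside the jig; origin under its middle; bystander, leave it alone
- white_box: white plastic box, 76x37x26 mm, at the left of the table; origin under its middle; bystander, leave it alone
- flux_syringe: flux syringe, 142x26x19 mm, at the left of the table; origin under its middle; bystander, leave it alone
- phone: phone, 150x76x8 mm, lying at the right; origin under its middle; bystander, leave it alone
Things that resemble listed ones, but are neither listed nor needed, are in the scene too. Leave any orange look-alike of the test_jig alone.

How it is judged (in metres and radians):
On the way, in this order (a step that is already met when the one before it is completed fails the run):
1. the lock ring is slack, the spindle still clear of the plate (contact force between lock_ring and clamp_washer below 1 N and contact force between nose and anything else below 0.5 N), for 0.2 s.
2. with the lock ring slack, the spindle bears on the plate with 8 to 20 N (contact force between lock_ring and clamp_washer below 1 N and contact force between nose and anything else between 8 and 20 N), for 0.2 s.
At the end, for the whole second after the job is handed in: The spindle bears on the plate on the board with 8 to 20 N and the lock ring is tight: it presses on its washer with 36 to 140 N (tightened with about 7 to 20 N at the ball) (contact force between lock_ring and clamp_washer between 36 and 140 N and contact force between nose and anything else between 8 and 20 N); the robot touches nothing.
It fails at once if the board is pressed with more than 30 N (contact force between nose and anything else above 30 N).
It fails at once if the lock ring is overtightened (over 150 N on its washer) (contact force between lock_ring and clamp_washer above 150 N).
It fails at once if a bystander is moved by more than 15 mm (distance of any of spudger, usb_stick, spare_board, white_box, flux_syringe, phone from where it was at the start of the episode above 0.015 m).
It also fails if it takes over 64 s, if anything falls off the work surface, if the arm or the gripper's body presses on something with over 40 N, if the wrist force passes 120 N, or if a joint passes its speed limit or range.

## Working session

There is one attempt and no reset: what is moved stays moved. The work goes in short steps, Python scripts to look and compute and a tool call to move; the robot and the scene stay as the last step left them, time stands still between calls to the robot, and variables do not carry over. Pictures are saved under pics/ and viewed, at most 10 in all, crops included, and the job is handed in when it is done.

Besides the shell and the picture viewer there is one more tool, called after "Emit:" by a JSON object that holds its "op" and its "data", one argument or row to a line. play_rows: Moves the arm, as the interface text tells. Its arguments: {"type":"object","properties":{"deltas":{"type":"array","items":{"type":"array","items":{"type":"number","minimum":-1,"maximum":1}}},"gripper":{"type":"number"}},"required":["deltas"]}

```bash
mkdir -p pics; python3 - <<'E'
from plant import *
import cv2,numpy as np
o=get_obs();print({k:np.round(v,3) for k,v in o.items()})
for n in("top","scene"):
    p,d=snapshot(n);cv2.imwrite(f"pics/{n}0.png",p);np.save(f"{n}0.npy",d)
    m=camera_model(n);print(n,m["fx"],m["fy"],m["cx"],m["cy"],np.round(m["world_to_cam"],3).tolist())
E
```

```text
{'clock': np.float64(0.0), 'joint_pos': array([ 8.3771e+01,  2.0592e+01,  6.3200e-01, -1.9000e-02, -7.0135e+01,
       -1.6507e+01]), 'qvel': array([ 0.021, -0.051,  0.019,  0.025,  0.065, -0.022]), 'tau': array([-2.0000e-03, -5.8272e+01,  2.9306e+01,  6.9970e+00,  7.0000e-03,
       -0.0000e+00]), 'tool_pos': array([0.261, 0.622, 0.245]), 'orientation': array([ 1.79905e+02, -9.00000e-03, -2.27430e+01]), 'force': array([ 0.219, -0.484, -0.317]), 'moment': array([-0.019, -0.023, -0.008]), 'gripper_force': np.float64(0.0), 'opening': np.float64(0.088)}
top 420.8805144854255 420.8805144854255 250.65437283518966 192.18476920931712 [[0.029, -0.999, 0.039, -0.061], [-0.986, -0.035, -0.166, 0.506], [0.167, -0.034, -0.985, 1.096], [0.0, 0.0, 0.0, 1.0]]
scene 454.86924147035387 454.86924147035387 251.06485834668115 188.3466008152002 [[0.774, -0.633, -0.004, -0.409], [-0.464, -0.562, -0.685, 0.297], [0.431, 0.532, -0.729, 1.018], [0.0, 0.0, 0.0, 1.0]]
```

View pics/top0.png

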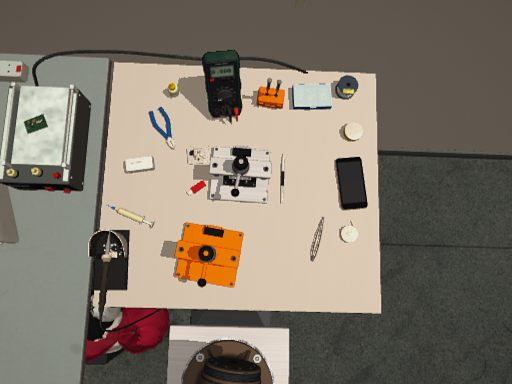

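View pics/scene0.png

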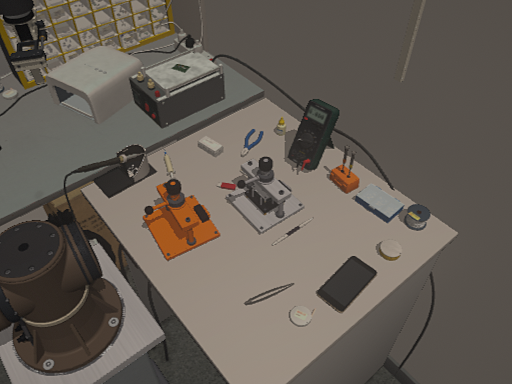

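Two jigs appear in the top view: grey at (240,165) and orange at (206,255). The orange one is the look-alike, so the grey one is meant. I'll confirm it in an enlarged crop and measure knob and ball.

```bash
cat > h.py <<'E'
import numpy as np
from plant import *
def ray(n,u,v,z):
    "world point at height z on the pixel's ray"
    m=camera_model(n);T=np.linalg.inv(m["world_to_cam"])
    d=T[:3,:3]@[(u-m["cx"])/m["fx"],(v-m["cy"])/m["fy"],1];c=T[:3,3]
    return c+d*(z-c[2])/d[2]
def cloud(n,d):
    m=camera_model(n);T=np.linalg.inv(m["world_to_cam"]);v,u=np.mgrid[:384,:512]
    P=np.stack([(u-m["cx"])/m["fx"]*d,(v-m["cy"])/m["fy"]*d,d],-1)
    return P@T[:3,:3].T+T[:3,3]
E
python3 - <<'E'
from h import *
import cv2
a=cv2.imread("pics/top0.png")[135:215,190:300];b=cv2.imread("pics/scene0.png")[145:235,215:310]
f=lambda i:cv2.resize(i,(400*1,int(400*i.shape[0]/i.shape[1])),interpolation=cv2.INTER_CUBIC)
a,b=f(a),f(b);h=max(len(a),len(b));p=lambda i:cv2.copyMakeBorder(i,0,h-len(i),0,0,0)
cv2.imwrite("pics/crop.png",np.hstack([p(a),p(b)]))
for n in("top","scene"):
    P=cloud(n,np.load(n+"0.npy"));Q=P.reshape(-1,3)
    Q=Q[(abs(Q[:,0]-ray("top",240,165,.1)[0])<.12)&(abs(Q[:,1]-ray("top",240,165,.1)[1])<.12)]
    print(n,ray("top",240,165,.1).round(3),"max z",Q[:,2].max())
    for lo,hi in((.135,.2),(.1095,.1285),(.098,.107)):
        S=Q[(Q[:,2]>lo)&(Q[:,2]<hi)];print(lo,hi,len(S),S.min(0).round(3),S.max(0).round(3),S.mean(0).round(3))
E
```

```text
top [ 0.568 -0.013  0.1  ] max z 0.17300996984601968
0.135 0.2 178 [ 0.544 -0.03   0.145] [0.578 0.003 0.173] [ 0.559 -0.013  0.165]
0.1095 0.1285 228 [ 0.483 -0.088  0.11 ] [0.572 0.057 0.128] [ 0.531 -0.01   0.122]
0.098 0.107 655 [ 0.536 -0.093  0.098] [0.587 0.067 0.107] [ 0.56  -0.013  0.104]
scene [ 0.568 -0.013  0.1  ] max z 0.1695649739852001
0.135 0.2 185 [ 0.545 -0.034  0.136] [0.578 0.001 0.17 ] [ 0.559 -0.02   0.16 ]
0.1095 0.1285 278 [ 0.483 -0.085  0.11 ] [0.583 0.052 0.128] [ 0.538 -0.018  0.12 ]
0.098 0.107 526 [ 0.538 -0.097  0.098] [0.588 0.066 0.107] [ 0.559 -0.027  0.104]
```

View pics/crop.png

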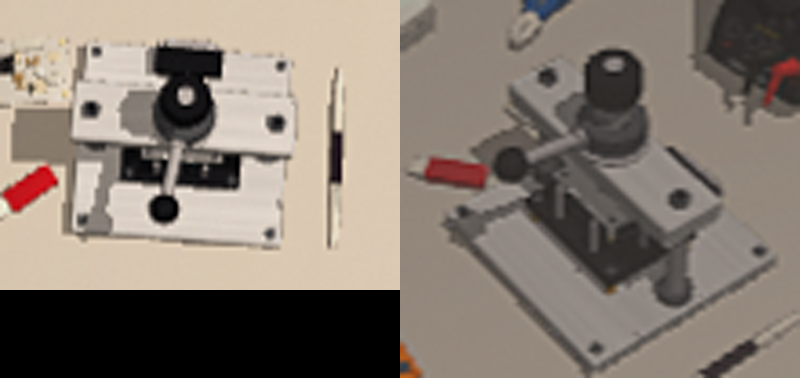

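The grey jig (knob at crop px (186,97), ball at (165,208)) fits the description: lever toward the robot, beam over board. Now I'll refine axis, ball and lever angle, and check obstacle heights.

```bash
python3 - <<'E'
from h import *
import cv2
from scipy.optimize import least_squares as ls
for n in("top","scene"):
    P=cloud(n,np.load(n+"0.npy"));im=cv2.imread(f"pics/{n}0.png");dark=im.max(2)<75
    c=np.array([.56,-.013]);r=np.hypot(*(P[...,:2]-c).transpose(2,0,1))
    top=(P[...,2]>.135)&(r<.04);K=P[top];T=K[K[:,2]>K[:,2].max()-.006]
    print(n,"knob top z",np.median(T[:,2]).round(4),"mid",((T.min(0)+T.max(0))/2).round(4),cv2.minEnclosingCircle(T[:,:2].astype(np.float32)))
    S=P[(P[...,2]>.104)&(P[...,2]<.13)&(P[...,0]<.512)&(r<.1)]
    # ball: sphere r 11 mm, z fixed
    f=ls(lambda q:np.hypot(np.hypot(S[:,0]-q[0],S[:,1]-q[1]),S[:,2]-.117)-.011,[.49,-.01],loss="soft_l1",f_scale=.002)
    print(" ball",len(S),S.min(0).round(4),S.max(0).round(4),f.x.round(4))
    B=P[(abs(P[...,2]-.104)<.0025)&(r<.1)][:,:2].astype(np.float32);R=cv2.minAreaRect(B);print(" beam",R)
    for x0 in(.60,.65,.70,.75):
        q=P[(P[...,0]>x0)&(P[...,0]<x0+.05)&(abs(P[...,1])<.2)];print(" z max",x0,np.percentile(q[:,2],99.8).round(3) if len(q) else None)
print(ray("top",235.4,192.2,.117),ray("top",241.1,162,.165))
E
```

```text
top knob top z 0.1681 mid [ 0.5597 -0.0121  0.17  ] ((0.5605084896087646, -0.012960894033312798), 0.015941772609949112)
 ball 67 [ 0.4826 -0.01    0.1155] [0.5114 0.008  0.1297] [ 0.4939 -0.0011]
 beam ((0.5606120824813843, -0.013076186180114746), (0.1592719554901123, 0.04484130069613457), 87.94482421875)
 z max 0.6 0.039
 z max 0.65 0.015
 z max 0.7 0.095
 z max 0.75 0.175
scene knob top z 0.1664 mid [ 0.5615 -0.0159  0.1666] ((0.5616903305053711, -0.01567057892680168), 0.017320051789283752)
 ball 69 [ 0.4834 -0.0143  0.1079] [0.5111 0.0038 0.1296] [ 0.4958 -0.0027]
 beam ((0.5636212229728699, -0.015294678509235382), (0.160612091422081, 0.046759169548749924), 87.8600082397461)
 z max 0.6 0.037
 z max 0.65 0.013
 z max 0.7 0.094
 z max 0.75 0.171
[ 0.49331905 -0.00328648  0.117     ] [ 0.56044921 -0.01467511  0.165     ]
```

```bash
python3 - <<'E'
from h import *
for n in("top","scene"):
    P=cloud(n,np.load(n+"0.npy"))
    for y0 in(0.05,.15,.25,.35,.45,.55):
        q=P[(P[...,1]>y0)&(P[...,1]<y0+.1)&(P[...,0]>.1)&(P[...,0]<.55)];print(n,y0,q[:,2].max().round(3) if len(q) else None)
E
```

```text
top 0.05 0.177
top 0.15 0.021
top 0.25 0.127
top 0.35 0.172
top 0.45 0.172
top 0.55 0.17
scene 0.05 0.174
scene 0.15 0.019
scene 0.25 0.125
scene 0.35 0.171
scene 0.45 0.336
scene 0.55 0.458
```

Emit:
{"op": "play_rows", "data": {
  "deltas": [
    [0.0207,-0.0558,0,0,0,0.0053],
    [0.0207,-0.0558,0,0,0,0.0053],
    [0.0207,-0.0558,0,0,0,0.0053],
    [0.0207,-0.0558,0,0,0,0.0053],
    [0.0207,-0.0558,0,0,0,0.0053],
    [0.0207,-0.0558,0,0,0,0.0053],
    [0.0207,-0.0558,0,0,0,0.0053],
    [0.0207,-0.0558,0,0,0,0.0053],
    [0.0207,-0.0558,0,0,0,0.0053],
    [0.0207,-0.0558,0,0,0,0.0053]
  ],
  "gripper": -0.25
}}

```text
clock: 1.1
tool_pos: [0.4265, 0.1742, 0.2456]
orientation: [-180.0, -0.0, -13.1]
force: [2.1, 0.4, 0.5]
opening: 0.033
gripper_force: 0.0
```

Emit:
{"op": "play_rows", "data": {
  "deltas": [
    [0.0207,-0.0558,0,0,0,0.0053],
    [0.0207,-0.0558,0,0,0,0.0053],
    [0.0207,-0.0558,0,0,0,0.0053],
    [0.0207,-0.0558,0,0,0,0.0053],
    [0,0,-0.03,0,0,0],
    [0,0,-0.03,0,0,0],
    [0,0,0,0,0,0],
    [0,0,0,0,0,0]
  ]
}}

```text
clock: 1.9
tool_pos: [0.4927, -0.0025, 0.1978]
orientation: [179.9, 0.0, -9.4]
force: [0.4, -0.6, 1.1]
opening: 0.0329
gripper_force: 0.0
```

Emit:
{"op": "play_rows", "data": {
  "deltas": [
    [0,0,-0.02,0,0,0],
    [0,0,-0.02,0,0,0],
    [0,0,-0.015,0,0,0],
    [0,0,-0.015,0,0,0],
    [0,0,-0.01,0,0,0],
    [0,0,-0.01,0,0,0],
    [0,0,0,0,0,0],
    [0,0,0,0,0,0]
  ]
}}

```text
clock: 2.7
tool_pos: [0.4929, -0.0024, 0.1257]
orientation: [180.0, -0.0, -9.4]
force: [0.3, 1.2, -0.1]
opening: 0.0329
gripper_force: 0.0
```

```bash
python3 - <<'E'
from h import *
import cv2
o=get_obs();print(o["moment"].round(3),o["joint_pos"].round(1))
a=snapshot("scene")[0][115:235,195:315];b=snapshot("top")[0][135:225,190:290]
f=lambda i:cv2.resize(i,(400,int(400*i.shape[0]/i.shape[1])),interpolation=cv2.INTER_CUBIC)
a,b=f(a),f(b);h=max(len(a),len(b));p=lambda i:cv2.copyMakeBorder(i,0,h-len(i),0,0,0)
cv2.imwrite("pics/c2.png",np.hstack([p(a),p(b)]))
E
```

```text
[-0.042  0.01  -0.016] [ 22.6  10.1 -31.2   0.  -48.7  58. ]
```

View pics/c2.png

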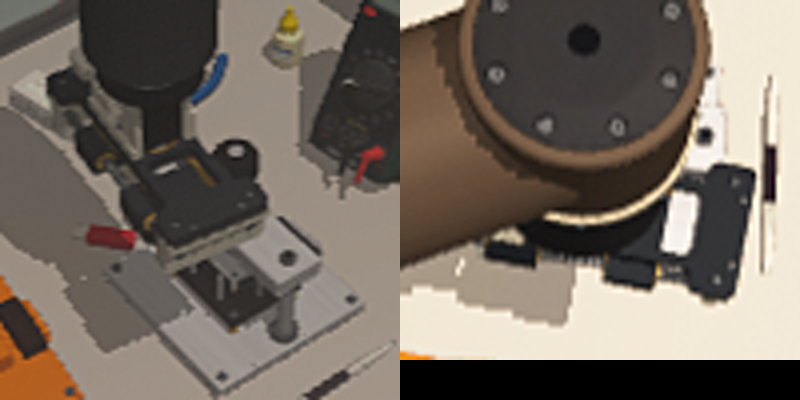

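Nothing is touching; the fingers stand astride the ball. Now I'll swing it toward -y (counter-clockwise) to slacken.

Emit:
{"op": "play_rows", "data": {
  "deltas": [
    [-0.001,-0.0086,0,0,0,0.0317],
    [-0.0001,-0.0087,0,0,0,0.0317],
    [0.0007,-0.0087,0,0,0,0.0317]
  ]
}}

```text
clock: 3.1
tool_pos: [0.4929, -0.0231, 0.1262]
orientation: [-180.0, -0.1, 8.0]
force: [0.3, 0.2, 0.4]
opening: 0.0327
gripper_force: 0.6
```

Emit:
{"op": "play_rows", "data": {
  "deltas": [
    [0.0016,-0.0086,0,0,0,0.0317],
    [0.0024,-0.0084,0,0,0,0.0317],
    [0.0033,-0.0081,0,0,0,0.0317]
  ]
}}

```text
clock: 3.4
tool_pos: [0.4987, -0.0434, 0.1262]
orientation: [180.0, -0.1, 25.1]
force: [-0.8, 1.3, 0.6]
opening: 0.0325
gripper_force: 0.6
```

Emit:
{"op": "play_rows", "data": {
  "deltas": [
    [0,0,0,0,0,0],
    [0,0,0,0,0,0]
  ]
}}

```text
clock: 3.6
tool_pos: [0.4983, -0.0433, 0.1258]
orientation: [180.0, -0.0, 24.7]
force: [0.1, 0.5, -0.2]
opening: 0.0326
gripper_force: 0.0
```

Emit:
{"op": "play_rows", "data": {
  "deltas": [
    [0,0,0.039,0,0,0],
    [0,0,0.039,0,0,0],
    [0,0,0.039,0,0,0],
    [0.0392,0.0182,0,0,0,0],
    [0.0392,0.0182,0,0,0,0],
    [0,0,0,0,0,0],
    [0,0,0,0,0,0]
  ]
}}

```text
clock: 4.3
tool_pos: [0.561, -0.0137, 0.2186]
orientation: [-180.0, 0.1, 24.8]
force: [-0.6, -0.5, -0.0]
opening: 0.0329
gripper_force: 0.0
```

Emit:
{"op": "play_rows", "data": {
  "deltas": [
    [0,0,-0.0175,0,0,0],
    [0,0,-0.0175,0,0,0],
    [0,0,-0.0175,0,0,0],
    [0,0,-0.0175,0,0,0],
    [0,0,0,0,0,0],
    [0,0,0,0,0,0]
  ],
  "gripper": 0.4
}}

```text
clock: 4.9
tool_pos: [0.5605, -0.0144, 0.1636]
orientation: [180.0, 0.0, 24.8]
force: [0.1, -0.3, 0.3]
opening: 0.0612
gripper_force: 0.0
```

```bash
python3 - <<'E'
from h import *
o=get_obs();print({k:np.round(o[k],3).tolist() for k in("clock","tool_pos","orientation","force","moment","opening","joint_pos")})
E
```

```text
{'clock': 4.9, 'tool_pos': [0.561, -0.014, 0.164], 'orientation': [179.991, 0.018, 24.82], 'force': [0.124, -0.252, 0.301], 'moment': [-0.077, -0.055, 0.012], 'opening': 0.061, 'joint_pos': [18.541, 13.796, -20.39, 0.013, -55.831, 96.272]}
```

Close on the knob; check forces.

Emit:
{"op": "play_rows", "data": {
  "deltas": [
    [0,0,0,0,0,0],
    [0,0,0,0,0,0],
    [0,0,0,0,0,0],
    [0,0,0,0,0,0],
    [0,0,0,0,0,0],
    [0,0,0,0,0,0]
  ],
  "gripper": -1
}}

```text
clock: 5.5
tool_pos: [0.5612, -0.0142, 0.1635]
orientation: [180.0, -0.0, 24.9]
force: [0.2, -1.9, 2.7]
opening: 0.0356
gripper_force: 30.0
```

```bash
cat > s.py <<'E'
from h import *
o=get_obs();print({k:np.round(o[k],3).tolist() for k in("clock","tool_pos","orientation","force","moment","opening","gripper_force")})
print("tau_eff",round(o["moment"][2]+0.00764*o["force"][2],3))
E
python3 s.py
```

```text
{'clock': 5.5, 'tool_pos': [0.561, -0.014, 0.163], 'orientation': [179.983, -0.023, 24.864], 'force': [0.154, -1.933, 2.712], 'moment': [-0.318, -0.004, -0.022], 'opening': 0.036, 'gripper_force': 30.0}
tau_eff -0.002
```

Emit:
{"op": "play_rows", "data": {
  "deltas": [
    [0,0,-0.00048,0,0,-0.01592],
    [0,0,-0.00048,0,0,-0.01592],
    [0,0,-0.00048,0,0,-0.01592]
  ]
}}

```text
clock: 5.8
tool_pos: [0.5612, -0.0142, 0.1623]
orientation: [180.0, -0.0, 16.2]
force: [-0.5, 0.1, 3.6]
opening: 0.0355
gripper_force: 30.0
```

```bash
python3 s.py
```

```text
{'clock': 5.8, 'tool_pos': [0.561, -0.014, 0.162], 'orientation': [179.986, -0.023, 16.163], 'force': [-0.52, 0.056, 3.58], 'moment': [-0.138, 0.173, 0.155], 'opening': 0.036, 'gripper_force': 29.999}
tau_eff 0.182
```

Emit:
{"op": "play_rows", "data": {
  "deltas": [
    [0,0,-0.00048,0,0,-0.01592],
    [0,0,-0.00048,0,0,-0.01592],
    [0,0,-0.00048,0,0,-0.01592]
  ]
}}

```text
clock: 6.1
tool_pos: [0.5611, -0.0141, 0.1612]
orientation: [180.0, -0.0, 7.6]
force: [-1.1, 0.6, 2.4]
opening: 0.0352
gripper_force: 30.0
```

```bash
python3 s.py
```

```text
{'clock': 6.1, 'tool_pos': [0.561, -0.014, 0.161], 'orientation': [179.995, -0.027, 7.566], 'force': [-1.068, 0.55, 2.371], 'moment': [0.016, 0.199, 0.154], 'opening': 0.035, 'gripper_force': 29.999}
tau_eff 0.172
```

Emit:
{"op": "play_rows", "data": {
  "deltas": [
    [0,0,-0.00048,0,0,-0.01592],
    [0,0,-0.00048,0,0,-0.01592],
    [0,0,-0.00048,0,0,-0.01592]
  ]
}}

```text
clock: 6.4
tool_pos: [0.5612, -0.0141, 0.1601]
orientation: [-180.0, -0.0, -1.0]
force: [-0.8, 0.4, 3.3]
opening: 0.0353
gripper_force: 30.0
```

```bash
python3 s.py
```

```text
{'clock': 6.4, 'tool_pos': [0.561, -0.014, 0.16], 'orientation': [-179.996, -0.03, -1.032], 'force': [-0.791, 0.373, 3.347], 'moment': [0.125, 0.229, 0.147], 'opening': 0.035, 'gripper_force': 29.999}
tau_eff 0.172
```

Emit:
{"op": "play_rows", "data": {
  "deltas": [
    [0,0,-0.00048,0,0,-0.01592],
    [0,0,-0.00048,0,0,-0.01592],
    [0,0,-0.00048,0,0,-0.01592]
  ]
}}

```text
clock: 6.7
tool_pos: [0.5612, -0.014, 0.1589]
orientation: [-180.0, -0.0, -9.6]
force: [-0.2, 0.8, 3.0]
opening: 0.0352
gripper_force: 30.0
```

```bash
python3 s.py
```

```text
{'clock': 6.7, 'tool_pos': [0.561, -0.014, 0.159], 'orientation': [-179.985, -0.033, -9.627], 'force': [-0.185, 0.783, 2.964], 'moment': [0.182, 0.23, 0.089], 'opening': 0.035, 'gripper_force': 29.999}
tau_eff 0.112
```

Emit:
{"op": "play_rows", "data": {
  "deltas": [
    [0,0,-0.00048,0,0,-0.01592],
    [0,0,-0.00048,0,0,-0.01592],
    [0,0,-0.00048,0,0,-0.01592]
  ]
}}

```text
clock: 7.0
tool_pos: [0.5612, -0.0139, 0.1578]
orientation: [-180.0, -0.0, -18.2]
force: [-0.5, 0.9, 2.6]
opening: 0.0353
gripper_force: 30.0
```

```bash
python3 s.py
```

```text
{'clock': 7.0, 'tool_pos': [0.561, -0.014, 0.158], 'orientation': [-179.977, -0.031, -18.22], 'force': [-0.544, 0.948, 2.593], 'moment': [0.367, 0.261, 0.106], 'opening': 0.035, 'gripper_force': 29.999}
tau_eff 0.126
```

Emit:
{"op": "play_rows", "data": {
  "deltas": [
    [0,0,-0.00048,0,0,-0.01592],
    [0,0,-0.00048,0,0,-0.01592],
    [0,0,-0.00048,0,0,-0.01592]
  ]
}}

```text
clock: 7.3
tool_pos: [0.5612, -0.0139, 0.1566]
orientation: [-180.0, -0.0, -26.8]
force: [-0.8, 1.3, 3.3]
opening: 0.0355
gripper_force: 30.0
```

```bash
python3 s.py
```

```text
{'clock': 7.3, 'tool_pos': [0.561, -0.014, 0.157], 'orientation': [-179.968, -0.028, -26.821], 'force': [-0.828, 1.334, 3.278], 'moment': [0.443, 0.217, 0.102], 'opening': 0.036, 'gripper_force': 29.999}
tau_eff 0.127
```

Emit:
{"op": "play_rows", "data": {
  "deltas": [
    [0,0,-0.00048,0,0,-0.01592],
    [0,0,-0.00048,0,0,-0.01592],
    [0,0,-0.00048,0,0,-0.01592]
  ]
}}

```text
clock: 7.6
tool_pos: [0.5612, -0.0139, 0.1555]
orientation: [-180.0, -0.0, -35.4]
force: [-1.3, 2.0, 4.0]
opening: 0.0351
gripper_force: 30.0
```

```bash
python3 s.py
```

```text
{'clock': 7.6, 'tool_pos': [0.561, -0.014, 0.155], 'orientation': [-179.961, -0.022, -35.41], 'force': [-1.252, 1.953, 4.004], 'moment': [0.592, 0.324, 0.163], 'opening': 0.035, 'gripper_force': 29.999}
tau_eff 0.193
```

Emit:
{"op": "play_rows", "data": {
  "deltas": [
    [0,0,-0.00048,0,0,-0.01592],
    [0,0,-0.00048,0,0,-0.01592],
    [0,0,-0.00048,0,0,-0.01592]
  ]
}}

```text
clock: 7.9
tool_pos: [0.5613, -0.0138, 0.1544]
orientation: [-179.9, -0.0, -44.0]
force: [-1.2, 2.3, 3.7]
opening: 0.0355
gripper_force: 30.0
```

```bash
python3 s.py
```

```text
{'clock': 7.9, 'tool_pos': [0.561, -0.014, 0.154], 'orientation': [-179.948, -0.023, -44.003], 'force': [-1.179, 2.254, 3.695], 'moment': [0.677, 0.302, 0.218], 'opening': 0.036, 'gripper_force': 29.999}
tau_eff 0.246
```

Torque began to rise near yaw -27°. For a sharper contact angle I'll back off 0.6 rad and scan down again with finer readings.

```bash
cat > r.py <<'E'
from plant import *
o=get_obs();m,f=o["moment"],o["force"]
s="%.2f yaw %.2f z %.4f F %.2f %.2f %.2f M %.3f %.3f %.3f eff %.3f"%(o["clock"],o["orientation"][2],o["tool_pos"][2],*f,*m,m[2]+.00764*f[2])
print(s);open("log.txt","a").write(s+"\n")
E
```

Emit:
{"op": "play_rows", "data": {
  "deltas": [
    [0,0,0.00048,0,0,0.01592],
    [0,0,0.00048,0,0,0.01592],
    [0,0,0.00048,0,0,0.01592]
  ]
}}

```text
clock: 8.2
tool_pos: [0.5613, -0.0138, 0.1555]
orientation: [-179.9, -0.0, -35.2]
force: [-0.6, 1.4, 2.3]
opening: 0.0353
gripper_force: 30.0
```

```bash
python3 r.py
```

```text
8.20 yaw -35.22 z 0.1555 F -0.62 1.44 2.28 M 0.470 0.151 -0.227 eff -0.210
```

Emit:
{"op": "play_rows", "data": {
  "deltas": [
    [0,0,0.00048,0,0,0.01592],
    [0,0,0.00048,0,0,0.01592],
    [0,0,0.00048,0,0,0.01592]
  ]
}}

```text
clock: 8.5
tool_pos: [0.5612, -0.0139, 0.1566]
orientation: [-180.0, -0.0, -26.6]
force: [-0.4, 0.8, 3.2]
opening: 0.0357
gripper_force: 30.0
```

```bash
python3 r.py
```

```text
8.50 yaw -26.62 z 0.1566 F -0.39 0.79 3.19 M 0.444 0.187 -0.233 eff -0.208
```

Emit:
{"op": "play_rows", "data": {
  "deltas": [
    [0,0,0.00048,0,0,0.01592],
    [0,0,0.00048,0,0,0.01592],
    [0,0,0.00048,0,0,0.01592]
  ]
}}

```text
clock: 8.8
tool_pos: [0.5612, -0.0139, 0.1577]
orientation: [-180.0, -0.0, -18.0]
force: [-0.4, 0.1, 3.2]
opening: 0.0353
gripper_force: 30.0
```

```bash
python3 r.py
```

```text
8.80 yaw -18.03 z 0.1577 F -0.40 0.14 3.24 M 0.338 0.182 -0.247 eff -0.222
```

Emit:
{"op": "play_rows", "data": {
  "deltas": [
    [0,0,0.00048,0,0,0.01592],
    [0,0,0.00048,0,0,0.01592],
    [0,0,0.00048,0,0,0.01592]
  ]
}}

```text
clock: 9.1
tool_pos: [0.5611, -0.014, 0.1589]
orientation: [-180.0, -0.0, -9.4]
force: [-0.9, 1.1, 3.3]
opening: 0.0353
gripper_force: 30.0
```

```bash
python3 r.py
```

```text
9.10 yaw -9.43 z 0.1589 F -0.93 1.08 3.27 M 0.184 0.170 -0.278 eff -0.253
```

Emit:
{"op": "play_rows", "data": {
  "deltas": [
    [0,0,-0.00048,0,0,-0.01592]
  ]
}}

```text
clock: 9.2
tool_pos: [0.5612, -0.014, 0.1585]
orientation: [-180.0, -0.0, -12.3]
force: [-0.6, 0.8, 2.2]
opening: 0.0354
gripper_force: 30.0
```

```bash
python3 r.py
```

```text
9.20 yaw -12.30 z 0.1585 F -0.59 0.81 2.16 M 0.288 0.243 0.136 eff 0.153
```

Emit:
{"op": "play_rows", "data": {
  "deltas": [
    [0,0,-0.00048,0,0,-0.01592]
  ]
}}

```text
clock: 9.3
tool_pos: [0.5612, -0.014, 0.1582]
orientation: [-180.0, -0.0, -15.3]
force: [-0.1, 0.8, 3.5]
opening: 0.0352
gripper_force: 30.0
```

```bash
python3 r.py
```

```text
9.30 yaw -15.35 z 0.1582 F -0.06 0.81 3.48 M 0.280 0.286 0.115 eff 0.142
```

Emit:
{"op": "play_rows", "data": {
  "deltas": [
    [0,0,-0.00048,0,0,-0.01592]
  ]
}}

```text
clock: 9.4
tool_pos: [0.5612, -0.014, 0.1577]
orientation: [-180.0, -0.0, -18.2]
force: [-1.0, 0.5, 2.9]
opening: 0.0352
gripper_force: 30.0
```

```bash
python3 r.py
```

```text
9.40 yaw -18.22 z 0.1577 F -1.04 0.55 2.92 M 0.342 0.310 0.108 eff 0.130
```

Emit:
{"op": "play_rows", "data": {
  "deltas": [
    [0,0,-0.00048,0,0,-0.01592]
  ]
}}

```text
clock: 9.5
tool_pos: [0.5612, -0.014, 0.1574]
orientation: [-180.0, -0.0, -21.1]
force: [-1.2, 1.4, 3.4]
opening: 0.0356
gripper_force: 30.0
```

```bash
python3 r.py
```

```text
9.50 yaw -21.09 z 0.1574 F -1.15 1.38 3.42 M 0.423 0.243 0.133 eff 0.159
```

Emit:
{"op": "play_rows", "data": {
  "deltas": [
    [0,0,-0.00048,0,0,-0.01592]
  ]
}}

```text
clock: 9.6
tool_pos: [0.5613, -0.0139, 0.157]
orientation: [-180.0, -0.0, -24.0]
force: [-0.5, 0.8, 2.7]
opening: 0.0355
gripper_force: 30.0
```

```bash
python3 r.py
```

```text
9.60 yaw -23.95 z 0.1570 F -0.46 0.82 2.67 M 0.434 0.262 0.158 eff 0.179
```

Emit:
{"op": "play_rows", "data": {
  "deltas": [
    [0,0,-0.00048,0,0,-0.01592]
  ]
}}

```text
clock: 9.7
tool_pos: [0.5612, -0.0139, 0.1566]
orientation: [-180.0, -0.0, -26.8]
force: [-0.3, 0.8, 3.2]
opening: 0.0352
gripper_force: 30.0
```

```bash
python3 r.py
```

```text
9.70 yaw -26.82 z 0.1566 F -0.29 0.79 3.22 M 0.467 0.282 0.167 eff 0.191
```

Emit:
{"op": "play_rows", "data": {
  "deltas": [
    [0,0,-0.00048,0,0,-0.01592]
  ]
}}

```text
clock: 9.8
tool_pos: [0.5612, -0.0139, 0.1562]
orientation: [-180.0, -0.0, -29.7]
force: [-0.8, 1.7, 3.4]
opening: 0.0353
gripper_force: 30.0
```

```bash
python3 r.py
```

```text
9.80 yaw -29.68 z 0.1562 F -0.78 1.67 3.37 M 0.449 0.228 0.103 eff 0.129
```

Emit:
{"op": "play_rows", "data": {
  "deltas": [
    [0,0,-0.00048,0,0,-0.01592]
  ]
}}

```text
clock: 9.9
tool_pos: [0.5612, -0.0139, 0.1558]
orientation: [-180.0, -0.0, -32.5]
force: [-0.1, 1.0, 2.7]
opening: 0.0355
gripper_force: 30.0
```

```bash
python3 r.py
```

```text
9.90 yaw -32.54 z 0.1558 F -0.15 1.00 2.73 M 0.503 0.237 0.190 eff 0.211
```

Emit:
{"op": "play_rows", "data": {
  "deltas": [
    [0,0,-0.00048,0,0,-0.01592]
  ]
}}

```text
clock: 10.0
tool_pos: [0.5613, -0.0138, 0.1555]
orientation: [-180.0, -0.0, -35.4]
force: [-1.5, 1.0, 3.8]
opening: 0.0356
gripper_force: 30.0
```

```bash
python3 r.py
```

```text
10.00 yaw -35.41 z 0.1555 F -1.53 1.03 3.79 M 0.543 0.327 0.174 eff 0.203
```

Emit:
{"op": "play_rows", "data": {
  "deltas": [
    [0,0,-0.00048,0,0,-0.01592]
  ]
}}

```text
clock: 10.1
tool_pos: [0.5613, -0.0138, 0.1552]
orientation: [-180.0, -0.0, -38.3]
force: [-1.2, 2.0, 3.9]
opening: 0.0353
gripper_force: 30.0
```

```bash
python3 r.py
```

```text
10.10 yaw -38.28 z 0.1552 F -1.19 1.99 3.89 M 0.561 0.327 0.132 eff 0.162
```

Emit:
{"op": "play_rows", "data": {
  "deltas": [
    [0,0,-0.00048,0,0,-0.01592]
  ]
}}

```text
clock: 10.2
tool_pos: [0.5613, -0.0138, 0.1548]
orientation: [-179.9, -0.0, -41.1]
force: [-1.5, 1.2, 3.5]
opening: 0.0359
gripper_force: 30.0
```

```bash
python3 r.py
```

```text
10.20 yaw -41.14 z 0.1548 F -1.51 1.21 3.51 M 0.560 0.326 0.138 eff 0.165
```

Emit:
{"op": "play_rows", "data": {
  "deltas": [
    [0,0,-0.00048,0,0,-0.01592]
  ]
}}

```text
clock: 10.3
tool_pos: [0.5614, -0.0138, 0.1544]
orientation: [-179.9, -0.0, -44.0]
force: [-0.7, 2.7, 3.4]
opening: 0.0355
gripper_force: 30.0
```

```bash
python3 r.py
```

```text
10.30 yaw -44.00 z 0.1544 F -0.67 2.68 3.39 M 0.657 0.358 0.236 eff 0.262
```

Emit:
{"op": "play_rows", "data": {
  "deltas": [
    [0,0,-0.00048,0,0,-0.01592]
  ]
}}

```text
clock: 10.4
tool_pos: [0.5613, -0.0138, 0.154]
orientation: [-179.9, -0.0, -46.9]
force: [-1.2, 1.4, 5.5]
opening: 0.0348
gripper_force: 30.0
```

```bash
python3 r.py
```

```text
10.40 yaw -46.87 z 0.1540 F -1.21 1.38 5.45 M 0.666 0.380 0.106 eff 0.147
```

Emit:
{"op": "play_rows", "data": {
  "deltas": [
    [0,0,-0.00048,0,0,-0.01592]
  ]
}}

```text
clock: 10.5
tool_pos: [0.5614, -0.0138, 0.1537]
orientation: [-179.9, -0.0, -49.7]
force: [-1.1, 2.4, 4.4]
opening: 0.0352
gripper_force: 30.0
```

```bash
python3 r.py
```

```text
10.50 yaw -49.73 z 0.1537 F -1.06 2.36 4.39 M 0.727 0.396 0.229 eff 0.262
```

Emit:
{"op": "play_rows", "data": {
  "deltas": [
    [0,0,-0.00048,0,0,-0.01592]
  ]
}}

```text
clock: 10.6
tool_pos: [0.5614, -0.0138, 0.1534]
orientation: [-179.9, -0.0, -52.6]
force: [-0.9, 1.1, 4.5]
opening: 0.0351
gripper_force: 30.0
```

```bash
python3 r.py
```

```text
10.60 yaw -52.60 z 0.1534 F -0.88 1.13 4.48 M 0.693 0.293 0.203 eff 0.237
```

Emit:
{"op": "play_rows", "data": {
  "deltas": [
    [0,0,-0.00048,0,0,-0.01592]
  ]
}}

```text
clock: 10.7
tool_pos: [0.5614, -0.0138, 0.153]
orientation: [-179.9, -0.0, -55.5]
force: [-0.7, 2.8, 5.0]
opening: 0.0352
gripper_force: 30.0
```

```bash
python3 r.py
```

```text
10.70 yaw -55.46 z 0.1530 F -0.71 2.82 5.02 M 0.705 0.318 0.243 eff 0.281
```

```bash
cat > fit.py <<'E'
import numpy as np
D=[(16.16,.182,.155),(7.57,.172,.154),(-1.03,.172,.147),(-9.63,.112,.089),(-18.2,.126,.106),(-26.8,.127,.102),(-35.4,.193,.163),(-44,.246,.218)]
U=[]
for l in open("log.txt"):
    w=l.split();r=(float(w[2]),float(w[-1]),float(w[11]));(D if r[1]>0 else U).append(r)
D=np.array(D);U=np.array(U)
for col in(1,2):
    best=[]
    for y0 in np.arange(0,-71,-4):
        L=np.radians(np.clip(y0-D[:,0],0,None))*34.5
        e=D[:,col]-.007*L;Lu=np.radians(np.clip(y0-U[:,0],0,None))*34.5;eu=U[:,col]-.0*Lu
        best.append((y0,e.std().round(4),e.mean().round(3),"now",(np.radians(y0-D[-1,0])*34.5).round(1)))
    print(col);[print(b) for b in best]
E
python3 fit.py
```

```text
1
(np.int64(0), np.float64(0.0543), np.float64(0.062), 'now', np.float64(33.4))
(np.int64(-4), np.float64(0.0504), np.float64(0.077), 'now', np.float64(31.0))
(np.int64(-8), np.float64(0.0464), np.float64(0.091), 'now', np.float64(28.6))
(np.int64(-12), np.float64(0.0427), np.float64(0.106), 'now', np.float64(26.2))
(np.int64(-16), np.float64(0.0387), np.float64(0.119), 'now', np.float64(23.8))
(np.int64(-20), np.float64(0.0353), np.float64(0.131), 'now', np.float64(21.4))
(np.int64(-24), np.float64(0.033), np.float64(0.142), 'now', np.float64(18.9))
(np.int64(-28), np.float64(0.0315), np.float64(0.151), 'now', np.float64(16.5))
(np.int64(-32), np.float64(0.0323), np.float64(0.159), 'now', np.float64(14.1))
(np.int64(-36), np.float64(0.0343), np.float64(0.166), 'now', np.float64(11.7))
(np.int64(-40), np.float64(0.0368), np.float64(0.172), 'now', np.float64(9.3))
(np.int64(-44), np.float64(0.0407), np.float64(0.176), 'now', np.float64(6.9))
(np.int64(-48), np.float64(0.043), np.float64(0.179), 'now', np.float64(4.5))
(np.int64(-52), np.float64(0.0456), np.float64(0.18), 'now', np.flo
[... 1062 characters left out ...]
, np.float64(0.0775), np.float64(0.233), 'now', np.float64(11.7))
(np.int64(-40), np.float64(0.081), np.float64(0.238), 'now', np.float64(9.3))
(np.int64(-44), np.float64(0.0842), np.float64(0.243), 'now', np.float64(6.9))
(np.int64(-48), np.float64(0.0865), np.float64(0.245), 'now', np.float64(4.5))
(np.int64(-52), np.float64(0.0877), np.float64(0.247), 'now', np.float64(2.1))
(np.int64(-56), np.float64(0.0882), np.float64(0.248), 'now', np.float64(-0.3))
(np.int64(-60), np.float64(0.0882), np.float64(0.248), 'now', np.float64(-2.7))
(np.int64(-64), np.float64(0.0882), np.float64(0.248), 'now', np.float64(-5.1))
(np.int64(-68), np.float64(0.0882), np.float64(0.248), 'now', np.float64(-7.6))
```

Fit puts contact near yaw -29° (about 16±2 N now). I'll do one more up/down scan to tighten it.

Emit:
{"op": "play_rows", "data": {
  "deltas": [
    [0,0,0.00048,0,0,0.01592],
    [0,0,0.00048,0,0,0.01592]
  ]
}}

```text
clock: 10.9
tool_pos: [0.5613, -0.0138, 0.1537]
orientation: [-179.9, -0.0, -49.5]
force: [0.6, 1.2, 2.7]
opening: 0.0352
gripper_force: 30.0
```

```bash
python3 r.py
```

```text
10.90 yaw -49.55 z 0.1537 F 0.58 1.25 2.67 M 0.650 0.219 -0.195 eff -0.175
```

Emit:
{"op": "play_rows", "data": {
  "deltas": [
    [0,0,0.00048,0,0,0.01592],
    [0,0,0.00048,0,0,0.01592]
  ]
}}

```text
clock: 11.1
tool_pos: [0.5613, -0.0138, 0.1544]
orientation: [-179.9, -0.0, -43.8]
force: [-0.7, 2.4, 3.3]
opening: 0.0351
gripper_force: 30.0
```

```bash
python3 r.py
```

```text
11.10 yaw -43.81 z 0.1544 F -0.66 2.39 3.29 M 0.623 0.224 -0.219 eff -0.194
```

Emit:
{"op": "play_rows", "data": {
  "deltas": [
    [0,0,0.00048,0,0,0.01592],
    [0,0,0.00048,0,0,0.01592]
  ]
}}

```text
clock: 11.3
tool_pos: [0.5613, -0.0138, 0.1551]
orientation: [-179.9, -0.0, -38.1]
force: [-0.5, 1.8, 3.0]
opening: 0.0349
gripper_force: 30.0
```

```bash
python3 r.py
```

```text
11.30 yaw -38.08 z 0.1551 F -0.46 1.76 2.98 M 0.529 0.215 -0.228 eff -0.206
```

Emit:
{"op": "play_rows", "data": {
  "deltas": [
    [0,0,0.00048,0,0,0.01592],
    [0,0,0.00048,0,0,0.01592]
  ]
}}

```text
clock: 11.5
tool_pos: [0.5612, -0.0139, 0.1558]
orientation: [-180.0, -0.0, -32.4]
force: [-0.4, 1.8, 2.1]
opening: 0.0351
gripper_force: 30.0
```

```bash
python3 r.py
```

```text
11.50 yaw -32.35 z 0.1558 F -0.37 1.77 2.09 M 0.474 0.195 -0.165 eff -0.149
```

Emit:
{"op": "play_rows", "data": {
  "deltas": [
    [0,0,0.00048,0,0,0.01592],
    [0,0,0.00048,0,0,0.01592]
  ]
}}

```text
clock: 11.7
tool_pos: [0.5612, -0.0139, 0.1566]
orientation: [-180.0, -0.0, -26.6]
force: [-0.9, 0.7, 2.0]
opening: 0.0354
gripper_force: 30.0
```

```bash
python3 r.py
```

```text
11.70 yaw -26.62 z 0.1566 F -0.92 0.67 2.04 M 0.393 0.169 -0.231 eff -0.216
```

Emit:
{"op": "play_rows", "data": {
  "deltas": [
    [0,0,0.00048,0,0,0.01592],
    [0,0,0.00048,0,0,0.01592]
  ]
}}

```text
clock: 11.9
tool_pos: [0.5612, -0.014, 0.1573]
orientation: [-180.0, -0.0, -20.9]
force: [-0.0, 0.6, 2.4]
opening: 0.0354
gripper_force: 30.0
```

```bash
python3 r.py
```

```text
11.90 yaw -20.90 z 0.1573 F -0.02 0.57 2.42 M 0.308 0.183 -0.261 eff -0.242
```

Emit:
{"op": "play_rows", "data": {
  "deltas": [
    [0,0,0.00048,0,0,0.01592],
    [0,0,0.00048,0,0,0.01592]
  ]
}}

```text
clock: 12.1
tool_pos: [0.5612, -0.014, 0.1581]
orientation: [-180.0, -0.0, -15.2]
force: [-0.6, 0.8, 2.3]
opening: 0.0352
gripper_force: 30.0
```

```bash
python3 r.py
```

```text
12.10 yaw -15.16 z 0.1581 F -0.64 0.76 2.28 M 0.269 0.160 -0.213 eff -0.195
```

Emit:
{"op": "play_rows", "data": {
  "deltas": [
    [0,0,0.00048,0,0,0.01592],
    [0,0,0.00048,0,0,0.01592]
  ]
}}

```text
clock: 12.3
tool_pos: [0.5612, -0.014, 0.1589]
orientation: [-180.0, -0.0, -9.4]
force: [-0.7, 0.8, 2.5]
opening: 0.0354
gripper_force: 30.0
```

```bash
python3 r.py
```

```text
12.30 yaw -9.43 z 0.1589 F -0.68 0.76 2.53 M 0.185 0.228 -0.219 eff -0.200
```

Emit:
{"op": "play_rows", "data": {
  "deltas": [
    [0,0,-0.00048,0,0,-0.01592],
    [0,0,-0.00048,0,0,-0.01592]
  ]
}}

```text
clock: 12.5
tool_pos: [0.5612, -0.014, 0.1581]
orientation: [-180.0, -0.0, -15.3]
force: [0.0, 0.9, 3.2]
opening: 0.0357
gripper_force: 30.0
```

```bash
python3 r.py
```

```text
12.50 yaw -15.35 z 0.1581 F 0.01 0.88 3.21 M 0.295 0.281 0.123 eff 0.147
```

Emit:
{"op": "play_rows", "data": {
  "deltas": [
    [0,0,-0.00048,0,0,-0.01592],
    [0,0,-0.00048,0,0,-0.01592]
  ]
}}

```text
clock: 12.7
tool_pos: [0.5612, -0.014, 0.1574]
orientation: [-180.0, -0.0, -21.1]
force: [-0.9, 1.7, 3.1]
opening: 0.0357
gripper_force: 30.0
```

```bash
python3 r.py
```

```text
12.70 yaw -21.09 z 0.1574 F -0.93 1.67 3.12 M 0.357 0.259 0.145 eff 0.169
```

Emit:
{"op": "play_rows", "data": {
  "deltas": [
    [0,0,-0.00048,0,0,-0.01592],
    [0,0,-0.00048,0,0,-0.01592]
  ]
}}

```text
clock: 12.9
tool_pos: [0.5612, -0.0139, 0.1566]
orientation: [-180.0, -0.0, -26.8]
force: [-1.4, 1.1, 4.4]
opening: 0.0351
gripper_force: 30.0
```

```bash
python3 r.py
```

```text
12.90 yaw -26.82 z 0.1566 F -1.38 1.08 4.39 M 0.373 0.179 0.123 eff 0.157
```

Emit:
{"op": "play_rows", "data": {
  "deltas": [
    [0,0,-0.00048,0,0,-0.01592],
    [0,0,-0.00048,0,0,-0.01592]
  ]
}}

```text
clock: 13.1
tool_pos: [0.5612, -0.0139, 0.1558]
orientation: [-180.0, -0.0, -32.5]
force: [-0.6, 1.2, 3.2]
opening: 0.0354
gripper_force: 30.0
```

```bash
python3 r.py
```

```text
13.10 yaw -32.55 z 0.1558 F -0.60 1.19 3.17 M 0.529 0.275 0.148 eff 0.172
```

Emit:
{"op": "play_rows", "data": {
  "deltas": [
    [0,0,-0.00048,0,0,-0.01592],
    [0,0,-0.00048,0,0,-0.01592]
  ]
}}

```text
clock: 13.3
tool_pos: [0.5613, -0.0138, 0.1551]
orientation: [-180.0, -0.0, -38.3]
force: [-1.1, 1.2, 3.7]
opening: 0.0355
gripper_force: 30.0
```

```bash
python3 r.py
```

```text
13.30 yaw -38.28 z 0.1551 F -1.09 1.17 3.68 M 0.516 0.252 0.117 eff 0.145
```

Emit:
{"op": "play_rows", "data": {
  "deltas": [
    [0,0,-0.00048,0,0,-0.01592],
    [0,0,-0.00048,0,0,-0.01592]
  ]
}}

```text
clock: 13.5
tool_pos: [0.5614, -0.0138, 0.1544]
orientation: [-179.9, -0.0, -44.0]
force: [-0.3, 1.7, 4.2]
opening: 0.0352
gripper_force: 30.0
```

```bash
python3 r.py
```

```text
13.50 yaw -44.00 z 0.1544 F -0.28 1.70 4.25 M 0.664 0.367 0.197 eff 0.230
```

Emit:
{"op": "play_rows", "data": {
  "deltas": [
    [0,0,-0.00048,0,0,-0.01592],
    [0,0,-0.00048,0,0,-0.01592]
  ]
}}

```text
clock: 13.7
tool_pos: [0.5614, -0.0138, 0.1537]
orientation: [-179.9, -0.0, -49.7]
force: [-1.4, 2.0, 4.7]
opening: 0.0354
gripper_force: 30.0
```

```bash
python3 r.py
```

```text
13.70 yaw -49.73 z 0.1537 F -1.44 2.01 4.75 M 0.738 0.295 0.173 eff 0.210
```

```bash
cat > fit.py <<'E'
import numpy as np
R=[(16.16,.155,3.58),(7.57,.154,2.37),(-1.03,.147,3.35),(-9.63,.089,2.96),(-18.2,.106,2.59),(-26.8,.102,3.28),(-35.4,.163,4.0),(-44,.218,3.7)]
for l in open("log.txt"):
    w=l.split();R.append((float(w[2]),float(w[12]),float(w[8])))
R=np.array(R);up=R[:,1]<0
for name,c,k in(("Mz",0,.007),("eff",.00764,.0073)):
  y=R[:,1]+c*R[:,2]
  for y0 in range(-12,-60,-4):
    L=np.radians(np.clip(y0-R[:,0],0,None))*34.5
    e=y-k*L;r=np.where(up,e-e[up].mean(),e-e[~up].mean());rd=r[~up];ru=r[up]
    print(name,y0,"rms",r.std().round(4),"down",rd.std().round(4),"up",ru.std().round(4),"free",e[~up].mean().round(3),e[up].mean().round(3),"load at -55.5:",round(np.radians(y0+55.46)*34.5,1))
E
python3 fit.py
```

```text
Mz -12 rms 0.0446 down 0.0451 up 0.0434 free 0.075 -0.292 load at -55.5: 26.2
Mz -16 rms 0.0413 down 0.0416 up 0.0405 free 0.089 -0.278 load at -55.5: 23.8
Mz -20 rms 0.0376 down 0.038 up 0.0363 free 0.101 -0.266 load at -55.5: 21.4
Mz -24 rms 0.0343 down 0.0349 up 0.0328 free 0.113 -0.256 load at -55.5: 18.9
Mz -28 rms 0.0318 down 0.0322 up 0.0306 free 0.122 -0.247 load at -55.5: 16.5
Mz -32 rms 0.0309 down 0.0314 up 0.0296 free 0.131 -0.24 load at -55.5: 14.1
Mz -36 rms 0.0306 down 0.0318 up 0.0273 free 0.138 -0.235 load at -55.5: 11.7
Mz -40 rms 0.0315 down 0.0333 up 0.0262 free 0.143 -0.231 load at -55.5: 9.3
Mz -44 rms 0.0342 down 0.0368 up 0.0265 free 0.148 -0.228 load at -55.5: 6.9
Mz -48 rms 0.0357 down 0.0385 up 0.0274 free 0.151 -0.227 load at -55.5: 4.5
Mz -52 rms 0.0375 down 0.0405 up 0.028 free 0.152 -0.226 load at -55.5: 2.1
Mz -56 rms 0.0383 down 0.0416 up 0.028 free 0.153 -0.226 load at -55.5: -0.3
eff -12 rms 0.0435 down 0.0431 up 0.0443 free 0.099 -0.274 load at -55.5: 26.2
eff -16 rms 0.0399 down 0.0395 up 0.041 free 0.113 -0.26 load at -55.5: 23.8
eff -20 rms 0.0359 down 0.0358 up 0.0363 free 0.126 -0.247 load at -55.5: 21.4
eff -24 rms 0.0325 down 0.0327 up 0.0322 free 0.138 -0.237 load at -55.5: 18.9
eff -28 rms 0.0301 down 0.0303 up 0.0295 free 0.148 -0.227 load at -55.5: 16.5
eff -32 rms 0.0295 down 0.0301 up 0.028 free 0.157 -0.22 load at -55.5: 14.1
eff -36 rms 0.0298 down 0.0313 up 0.0255 free 0.164 -0.214 load at -55.5: 11.7
eff -40 rms 0.0314 down 0.0337 up 0.0245 free 0.17 -0.211 load at -55.5: 9.3
eff -44 rms 0.0348 down 0.038 up 0.0249 free 0.175 -0.208 load at -55.5: 6.9
eff -48 rms 0.0368 down 0.0403 up 0.0259 free 0.178 -0.206 load at -55.5: 4.5
eff -52 rms 0.0388 down 0.0426 up 0.0265 free 0.179 -0.206 load at -55.5: 2.1
eff -56 rms 0.0397 down 0.0438 up 0.0265 free 0.18 -0.206 load at -55.5: -0.3
```

Emit:
{"op": "play_rows", "data": {
  "deltas": [
    [0,0,-0.00048,0,0,-0.01592]
  ]
}}

```text
clock: 13.8
tool_pos: [0.5614, -0.0138, 0.1534]
orientation: [-179.9, -0.0, -52.6]
force: [-0.6, 2.7, 5.9]
opening: 0.0349
gripper_force: 30.0
```

```bash
python3 r.py
```

```text
13.80 yaw -52.59 z 0.1534 F -0.62 2.74 5.87 M 0.697 0.435 0.173 eff 0.218
```

Emit:
{"op": "play_rows", "data": {
  "deltas": [
    [0,0,-0.00048,0,0,-0.01592]
  ]
}}

```text
clock: 13.9
tool_pos: [0.5614, -0.0138, 0.153]
orientation: [-179.9, -0.0, -55.5]
force: [-1.7, 2.2, 5.6]
opening: 0.0357
gripper_force: 30.0
```

```bash
python3 r.py
```

```text
13.90 yaw -55.46 z 0.1530 F -1.71 2.17 5.61 M 0.768 0.407 0.246 eff 0.289
```

Emit:
{"op": "play_rows", "data": {
  "deltas": [
    [0,0,-0.00048,0,0,-0.01592]
  ]
}}

```text
clock: 14.0
tool_pos: [0.5614, -0.0138, 0.1526]
orientation: [-179.9, -0.0, -58.3]
force: [-0.8, 2.7, 5.0]
opening: 0.0352
gripper_force: 30.0
```

```bash
python3 r.py
```

```text
14.00 yaw -58.32 z 0.1526 F -0.75 2.68 4.96 M 0.812 0.385 0.226 eff 0.264
```

Emit:
{"op": "play_rows", "data": {
  "deltas": [
    [0,0,-0.00048,0,0,-0.01592]
  ]
}}

```text
clock: 14.1
tool_pos: [0.5615, -0.0137, 0.1523]
orientation: [-179.9, -0.0, -61.2]
force: [-1.1, 1.4, 6.2]
opening: 0.0355
gripper_force: 30.0
```

```bash
python3 r.py
```

```text
14.10 yaw -61.18 z 0.1523 F -1.08 1.42 6.17 M 0.877 0.432 0.260 eff 0.307
```

Emit:
{"op": "play_rows", "data": {
  "deltas": [
    [0,0,-0.00048,0,0,-0.01592]
  ]
}}

```text
clock: 14.2
tool_pos: [0.5615, -0.0137, 0.1519]
orientation: [-179.9, -0.0, -64.0]
force: [-1.1, 1.6, 6.1]
opening: 0.0351
gripper_force: 30.0
```

```bash
python3 r.py
```

```text
14.20 yaw -64.04 z 0.1519 F -1.11 1.56 6.07 M 0.829 0.416 0.271 eff 0.317
```

Emit:
{"op": "play_rows", "data": {
  "deltas": [
    [0,0,0.00048,0,0,0.01592],
    [0,0,0.00048,0,0,0.01592]
  ]
}}

```text
clock: 14.4
tool_pos: [0.5614, -0.0137, 0.1526]
orientation: [-179.9, -0.0, -58.1]
force: [-0.2, 3.2, 4.4]
opening: 0.0351
gripper_force: 30.0
```

```bash
python3 r.py
```

```text
14.40 yaw -58.14 z 0.1526 F -0.24 3.22 4.39 M 0.747 0.353 -0.123 eff -0.089
```

Emit:
{"op": "play_rows", "data": {
  "deltas": [
    [0,0,0.00048,0,0,0.01592]
  ]
}}

```text
clock: 14.5
tool_pos: [0.5614, -0.0137, 0.153]
orientation: [-179.9, -0.0, -55.3]
force: [-0.3, 1.2, 4.3]
opening: 0.0351
gripper_force: 30.0
```

```bash
python3 r.py
```

```text
14.50 yaw -55.26 z 0.1530 F -0.31 1.22 4.31 M 0.725 0.269 -0.155 eff -0.122
```

Emit:
{"op": "play_rows", "data": {
  "deltas": [
    [0,0,0.00048,0,0,0.01592]
  ]
}}

```text
clock: 14.6
tool_pos: [0.5614, -0.0138, 0.1533]
orientation: [-179.9, -0.0, -52.4]
force: [0.1, 1.0, 3.5]
opening: 0.0353
gripper_force: 30.0
```

```bash
python3 r.py; python3 fit.py
```

```text
14.60 yaw -52.40 z 0.1533 F 0.10 1.05 3.49 M 0.651 0.317 -0.190 eff -0.163
Mz -12 rms 0.0441 down 0.0443 up 0.0438 free 0.07 -0.301 load at -55.5: 26.2
Mz -16 rms 0.041 down 0.041 up 0.041 free 0.084 -0.287 load at -55.5: 23.8
Mz -20 rms 0.0373 down 0.0375 up 0.0368 free 0.098 -0.274 load at -55.5: 21.4
Mz -24 rms 0.0338 down 0.0342 up 0.0329 free 0.11 -0.262 load at -55.5: 18.9
Mz -28 rms 0.031 down 0.0314 up 0.0301 free 0.12 -0.252 load at -55.5: 16.5
Mz -32 rms 0.0297 down 0.0303 up 0.0281 free 0.13 -0.243 load at -55.5: 14.1
Mz -36 rms 0.0292 down 0.0306 up 0.0257 free 0.138 -0.235 load at -55.5: 11.7
Mz -40 rms 0.0304 down 0.0323 up 0.0251 free 0.145 -0.229 load at -55.5: 9.3
Mz -44 rms 0.0338 down 0.0363 up 0.0269 free 0.152 -0.223 load at -55.5: 6.9
Mz -48 rms 0.0369 down 0.0393 up 0.0304 free 0.156 -0.219 load at -55.5: 4.5
Mz -52 rms 0.0408 down 0.0432 up 0.0346 free 0.16 -0.215 load at -55.5: 2.1
Mz -56 rms 0.0443 down 0.0465 up 0.0383 free 0.162 -0.213 load at -55.5: -0.3
eff -12 rms 0.0423 down 0.0417 up 0.0438 free 0.095 -0.282 load at -55.5: 26.2
eff -16 rms 0.0389 down 0.0382 up 0.0407 free 0.111 -0.267 load at -55.5: 23.8
eff -20 rms 0.0351 down 0.0347 up 0.0361 free 0.124 -0.254 load at -55.5: 21.4
eff -24 rms 0.0317 down 0.0316 up 0.0319 free 0.137 -0.242 load at -55.5: 18.9
eff -28 rms 0.0291 down 0.0293 up 0.0287 free 0.148 -0.231 load at -55.5: 16.5
eff -32 rms 0.0285 down 0.0292 up 0.0267 free 0.158 -0.222 load at -55.5: 14.1
eff -36 rms 0.0291 down 0.0307 up 0.0246 free 0.167 -0.213 load at -55.5: 11.7
eff -40 rms 0.0314 down 0.0338 up 0.0248 free 0.174 -0.207 load at -55.5: 9.3
eff -44 rms 0.0359 down 0.0389 up 0.0275 free 0.181 -0.201 load at -55.5: 6.9
eff -48 rms 0.0399 down 0.0429 up 0.0318 free 0.185 -0.196 load at -55.5: 4.5
eff -52 rms 0.0446 down 0.0475 up 0.0367 free 0.189 -0.192 load at -55.5: 2.1
eff -56 rms 0.0484 down 0.0513 up 0.0409 free 0.192 -0.19 load at -55.5: -0.3
```

Contact at about -33°, so 14 N is near yaw -56.6°. Going there, then hold and release.

Emit:
{"op": "play_rows", "data": {
  "deltas": [
    [0,0,-0.00048,0,0,-0.01592],
    [0,0,-0.00024,0,0,-0.008],
    [0,0,0,0,0,0],
    [0,0,0,0,0,0],
    [0,0,0,0,0,0]
  ]
}}

```text
clock: 15.1
tool_pos: [0.5614, -0.0138, 0.1528]
orientation: [-179.9, -0.0, -56.8]
force: [-0.6, 1.8, 5.2]
opening: 0.0356
gripper_force: 30.0
```

Emit:
{"op": "play_rows", "data": {
  "deltas": [
    [0,0,0,0,0,0],
    [0,0,0,0,0,0],
    [0,0,0,0,0,0],
    [0,0,0,0,0,0],
    [0,0,0,0,0,0]
  ],
  "gripper": 0.4
}}

```text
clock: 15.6
tool_pos: [0.5609, -0.0143, 0.152]
orientation: [180.0, 0.0, -56.8]
force: [-0.6, 0.6, 0.4]
opening: 0.0611
gripper_force: 0.0
```

```bash
python3 s.py
```

```text
{'clock': 15.6, 'tool_pos': [0.561, -0.014, 0.152], 'orientation': [179.98, 0.005, -56.826], 'force': [-0.563, 0.575, 0.427], 'moment': [0.095, -0.031, -0.003], 'opening': 0.061, 'gripper_force': 0.0}
tau_eff -0.0
```

Emit:
{"op": "play_rows", "data": {
  "deltas": [
    [0,0,0.05,0,0,0],
    [0,0,0.05,0,0,0],
    [-0.00913,-0.00335,0,0,0,0.0475],
    [-0.00913,-0.00335,0,0,0,0.0475],
    [-0.00913,-0.00335,0,0,0,0.0475],
    [-0.00913,-0.00335,0,0,0,0.0475],
    [-0.00913,-0.00335,0,0,0,0.0475],
    [-0.00913,-0.00335,0,0,0,0.0475],
    [-0.00913,-0.00335,0,0,0,0.0475],
    [-0.00913,-0.00335,0,0,0,0.0475]
  ]
}}

```text
clock: 16.6
tool_pos: [0.5021, -0.0358, 0.2322]
orientation: [-180.0, 0.0, 11.9]
force: [-0.3, -0.2, 0.1]
opening: 0.0617
gripper_force: 0.0
```

Emit:
{"op": "play_rows", "data": {
  "deltas": [
    [-0.00913,-0.00335,0,0,0,0.0475],
    [0,0,0,0,0,0],
    [0,0,0,0,0,0],
    [0,0,0,0,0,0]
  ],
  "gripper": -0.05
}}

```text
clock: 17.0
tool_pos: [0.4956, -0.0382, 0.2322]
orientation: [180.0, -0.0, 19.9]
force: [0.1, 0.8, -1.2]
opening: 0.0423
gripper_force: 0.0
```

```bash
python3 - <<'E'
from h import *
import cv2
p,d=snapshot("scene");P=cloud("scene",d);cv2.imwrite("pics/c3.png",cv2.resize(p[115:235,195:315],(600,600),interpolation=cv2.INTER_CUBIC))
S=P[(P[...,2]>.106)&(P[...,2]<.131)&(abs(P[...,0]-.49)<.03)&(abs(P[...,1]+.03)<.05)];print(len(S),S.mean(0) if len(S) else 0)
E
```

```text
68 [ 0.4994479  -0.04458062  0.12340976]
```

View pics/c3.png

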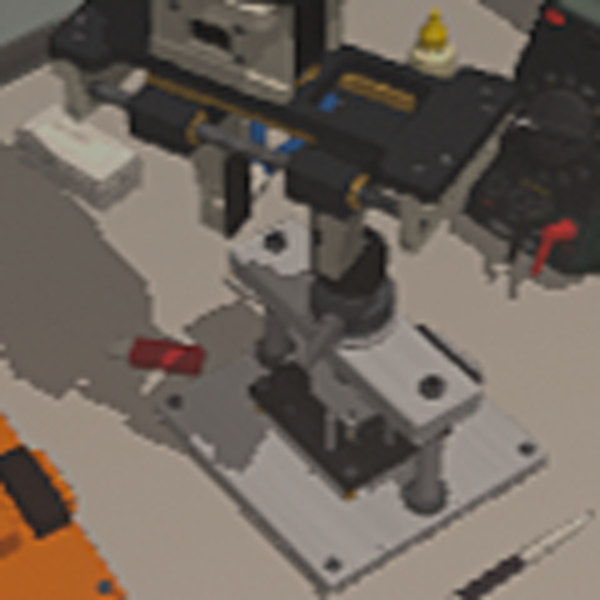

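```bash
python3 - <<'E'
from h import *
from scipy.optimize import least_squares as ls
for i in range(2):
    p,d=snapshot("scene");P=cloud("scene",d);a=np.array([.561,-.0142])
    r=np.hypot(P[...,0]-a[0],P[...,1]-a[1])
    S=P[(P[...,2]>.106)&(P[...,2]<.131)&(r>.06)&(r<.085)&(P[...,0]<.52)]
    f=ls(lambda q:np.hypot(np.hypot(S[:,0]-a[0]+.07*np.cos(q[0]),S[:,1]-a[1]-.07*np.sin(q[0])),S[:,2]-.117)-.011,[-.35],loss="soft_l1",f_scale=.002)
    print(len(S),S.mean(0),S.min(0),S.max(0),"phi deg",np.degrees(f.x),f.cost)
E
```

```text
59 [ 0.49620244 -0.04628358  0.12381598] [ 0.48865512 -0.05378586  0.11170151] [ 0.5078967  -0.03561375  0.13018688] phi deg [-24.98960531] 6.787103630899023e-05
59 [ 0.49627264 -0.0462006   0.12369551] [ 0.48840244 -0.05439185  0.109102  ] [ 0.50720624 -0.03647302  0.13047213] phi deg [-24.40642686] 9.24360696084471e-05
```

Emit:
{"op": "play_rows", "data": {
  "deltas": [
    [0.002,-0.0046,-0.02,0,0,0.02],
    [0,0,-0.02,0,0,0],
    [0,0,-0.02,0,0,0],
    [0,0,-0.02,0,0,0],
    [0,0,-0.02,0,0,0],
    [0,0,-0.011,0,0,0],
    [0,0,-0.011,0,0,0],
    [0,0,-0.011,0,0,0],
    [0,0,0,0,0,0]
  ]
}}

```text
clock: 18.05
tool_pos: [0.4963, -0.0421, 0.1249]
orientation: [-180.0, 0.1, 23.7]
force: [0.2, 0.6, -0.1]
opening: 0.0418
gripper_force: 0.0
```

Emit:
{"op": "play_rows", "data": {
  "deltas": [
    [0,0,0,0,0,0],
    [0,0,0,0,0,0],
    [0,0,0,0,0,0]
  ],
  "gripper": -0.25
}}

```text
clock: 18.35
tool_pos: [0.4971, -0.0419, 0.1263]
orientation: [180.0, -0.1, 23.7]
force: [-0.0, -0.6, 0.2]
opening: 0.0336
gripper_force: 0.0
```

```bash
python3 s.py
```

```text
{'clock': 18.35, 'tool_pos': [0.497, -0.042, 0.126], 'orientation': [179.99, -0.053, 23.734], 'force': [-0.029, -0.645, 0.228], 'moment': [-0.073, 0.004, 0.037], 'opening': 0.034, 'gripper_force': 0.0}
tau_eff 0.039
```

```bash
cat > arc.py <<'E'
import sys,numpy as np
p0,d,n=float(sys.argv[1]),float(sys.argv[2]),int(sys.argv[3])
f=np.radians(p0+d*np.arange(n+1));p=.07*np.c_[-np.cos(f),np.sin(f)]
print([[round(x,5),round(y,5),0,0,0,round(-d/180,5)] for x,y in np.diff(p,axis=0)/.8])
E
cat > t.py <<'E'
from plant import *
import numpy as np
o=get_obs();f=-np.radians(o["orientation"][2]);F=o["force"];P=np.array(o["tool_pos"])
r=P[:2]-[.561,-.0142]
print("t %.2f phi %.2f r %.4f ang %.2f z %.4f Ft %.2f Frad %.2f Fz %.2f Mz %.3f"%(o["clock"],np.degrees(f),np.hypot(*r),np.degrees(np.arctan2(r[1],-r[0])),P[2],-(F[0]*np.sin(f)+F[1]*np.cos(f)),-F[0]*np.cos(f)+F[1]*np.sin(f),F[2],o["moment"][2]))
E
python3 t.py; python3 arc.py -23.7 5 7;python3 arc.py 11.3 3 12
```

```text
t 18.35 phi -23.73 r 0.0696 ang -23.46 z 0.1263 Ft 0.58 Frad 0.29 Fz 0.23 Mz 0.037
[[np.float64(-0.00276), np.float64(0.00712), 0, 0, 0, -0.02778], [np.float64(-0.00213), np.float64(0.00733), 0, 0, 0, -0.02778], [np.float64(-0.00148), np.float64(0.00749), 0, 0, 0, -0.02778], [np.float64(-0.00082), np.float64(0.00759), 0, 0, 0, -0.02778], [np.float64(-0.00016), np.float64(0.00763), 0, 0, 0, -0.02778], [np.float64(0.00051), np.float64(0.00762), 0, 0, 0, -0.02778], [np.float64(0.00117), np.float64(0.00754), 0, 0, 0, -0.02778]]
[[np.float64(0.00101), np.float64(0.00447), 0, 0, 0, -0.01667], [np.float64(0.00125), np.float64(0.00441), 0, 0, 0, -0.01667], [np.float64(0.00148), np.float64(0.00434), 0, 0, 0, -0.01667], [np.float64(0.0017), np.float64(0.00425), 0, 0, 0, -0.01667], [np.float64(0.00192), np.float64(0.00416), 0, 0, 0, -0.01667], [np.float64(0.00214), np.float64(0.00405), 0, 0, 0, -0.01667], [np.float64(0.00235), np.float64(0.00393), 0, 0, 0, -0.01667], [np.float64(0.00255), np.float64(0.00381), 0, 0, 0, -0.01667], [np.float64(0.00274), np.float64(0.00367), 0, 0, 0, -0.01667], [np.float64(0.00293), np.float64(0.00352), 0, 0, 0, -0.01667], [np.float64(0.00311), np.float64(0.00336), 0, 0, 0, -0.01667], [np.float64(0.00328), np.float64(0.00319), 0, 0, 0, -0.01667]]
```

Emit:
{"op": "play_rows", "data": {
  "deltas": [
    [-0.00276,0.00712,0,0,0,-0.0278],
    [-0.00213,0.00733,0,0,0,-0.0278],
    [-0.00148,0.00749,0,0,0,-0.0278],
    [-0.00082,0.00759,0,0,0,-0.0278]
  ]
}}

```text
clock: 18.75
tool_pos: [0.4912, -0.0182, 0.1262]
orientation: [-180.0, -0.0, 3.5]
force: [0.6, -1.8, -0.9]
opening: 0.0327
gripper_force: 0.5
```

```bash
python3 t.py
```

```text
t 18.75 phi -3.50 r 0.0700 ang -3.30 z 0.1262 Ft 1.87 Frad -0.49 Fz -0.95 Mz -0.060
```

Emit:
{"op": "play_rows", "data": {
  "deltas": [
    [-0.00016,0.00763,0,0,0,-0.0278],
    [0.00051,0.00762,0,0,0,-0.0278],
    [0.00117,0.00754,0,0,0,-0.0278]
  ]
}}

```text
clock: 19.05
tool_pos: [0.4923, -0.0001, 0.1261]
orientation: [180.0, -0.0, -11.5]
force: [0.8, -2.9, -2.3]
opening: 0.0329
gripper_force: 1.2
```

```bash
python3 t.py
```

```text
t 19.05 phi 11.50 r 0.0702 ang 11.60 z 0.1261 Ft 2.66 Frad -1.34 Fz -2.32 Mz -0.011
```

Emit:
{"op": "play_rows", "data": {
  "deltas": [
    [0.00101,0.00447,0,0,0,-0.0167],
    [0.00125,0.00441,0,0,0,-0.0167]
  ]
}}

```text
clock: 19.25
tool_pos: [0.494, 0.0067, 0.126]
orientation: [180.0, -0.0, -17.4]
force: [1.0, -4.5, -1.5]
opening: 0.0331
gripper_force: 1.8
```

```bash
python3 t.py
```

```text
t 19.25 phi 17.42 r 0.0702 ang 17.31 z 0.1260 Ft 3.99 Frad -2.28 Fz -1.52 Mz 0.044
```

Emit:
{"op": "play_rows", "data": {
  "deltas": [
    [0.00148,0.00434,0,0,0,-0.0167],
    [0.0017,0.00425,0,0,0,-0.0167]
  ]
}}

```text
clock: 19.45
tool_pos: [0.4964, 0.0131, 0.1259]
orientation: [179.9, -0.0, -23.4]
force: [1.8, -6.6, -2.3]
opening: 0.0328
gripper_force: 2.5
```

```bash
python3 t.py
```

```text
t 19.45 phi 23.44 r 0.0702 ang 22.92 z 0.1259 Ft 5.37 Frad -4.31 Fz -2.27 Mz 0.065
```

```bash
cat >> t.py <<'E'
tau=o["moment"][2]+r[0]*F[1]-r[1]*F[0];print("tau %.3f -> ball push %.2f N"%(tau,tau/.07))
E
python3 t.py
```

```text
t 19.45 phi 23.44 r 0.0702 ang 22.92 z 0.1259 Ft 5.37 Frad -4.31 Fz -2.27 Mz 0.065
tau 0.445 -> ball push 6.35 N
```

Emit:
{"op": "play_rows", "data": {
  "deltas": [
    [0.00192,0.00416,0,0,0,-0.0167],
    [0.00214,0.00405,0,0,0,-0.0167]
  ]
}}

```text
clock: 19.65
tool_pos: [0.4993, 0.0193, 0.1258]
orientation: [179.9, 0.0, -29.5]
force: [0.7, -8.5, -2.3]
opening: 0.0332
gripper_force: 3.2
```

```bash
python3 t.py
```

```text
t 19.65 phi 29.46 r 0.0702 ang 28.48 z 0.1258 Ft 7.02 Frad -4.78 Fz -2.33 Mz 0.089
tau 0.587 -> ball push 8.38 N
```

Emit:
{"op": "play_rows", "data": {
  "deltas": [
    [0.00235,0.00393,0,0,0,-0.0167],
    [0.00255,0.00381,0,0,0,-0.0167]
  ]
}}

```text
clock: 19.85
tool_pos: [0.5029, 0.025, 0.1257]
orientation: [179.8, 0.0, -35.5]
force: [0.9, -9.5, -1.8]
opening: 0.0331
gripper_force: 3.9
```

```bash
python3 t.py
```

```text
t 19.85 phi 35.47 r 0.0701 ang 33.97 z 0.1257 Ft 7.17 Frad -6.26 Fz -1.78 Mz 0.093
tau 0.607 -> ball push 8.67 N
```

Emit:
{"op": "play_rows", "data": {
  "deltas": [
    [0.00274,0.00367,0,0,0,-0.0167]
  ]
}}

```text
clock: 19.95
tool_pos: [0.5048, 0.0277, 0.1256]
orientation: [179.8, 0.0, -38.5]
force: [1.2, -11.6, -1.8]
opening: 0.0331
gripper_force: 4.2
```

```bash
python3 t.py
```

```text
t 19.95 phi 38.48 r 0.0701 ang 36.69 z 0.1256 Ft 8.28 Frad -8.16 Fz -1.79 Mz 0.112
tau 0.710 -> ball push 10.14 N
```

Emit:
{"op": "play_rows", "data": {
  "deltas": [
    [0.00293,0.00352,0,0,0,-0.0167]
  ]
}}

```text
clock: 20.05
tool_pos: [0.5068, 0.0302, 0.1255]
orientation: [179.7, 0.0, -41.5]
force: [-0.7, -12.2, -1.3]
opening: 0.0328
gripper_force: 4.6
```

```bash
python3 t.py
```

```text
t 20.05 phi 41.49 r 0.0700 ang 39.33 z 0.1255 Ft 9.64 Frad -7.58 Fz -1.27 Mz 0.120
tau 0.815 -> ball push 11.64 N
```

Torque trend is about 10.8 N at the ball, which is inside the band. Back off, lift clear and look.

Emit:
{"op": "play_rows", "data": {
  "deltas": [
    [-0.0036,-0.0043,0,0,0,0],
    [0,0,0,0,0,0]
  ]
}}

```text
clock: 20.25
tool_pos: [0.5053, 0.0287, 0.126]
orientation: [-180.0, -0.0, -41.3]
force: [0.1, -0.5, -0.8]
opening: 0.033
gripper_force: 0.0
```

```bash
python3 t.py
```

```text
t 20.25 phi 41.34 r 0.0703 ang 37.60 z 0.1260 Ft 0.34 Frad -0.39 Fz -0.79 Mz -0.013
tau 0.012 -> ball push 0.17 N
```

Emit:
{"op": "play_rows", "data": {
  "deltas": [
    [0,0,0.02,0,0,0],
    [0,0,0.04,0,0,0],
    [0,0,0.05,0,0,0],
    [-0.02,0.05,0.01,0,0,0],
    [-0.02,0.055,0,0,0,0],
    [-0.02,0.055,0,0,0,0],
    [-0.02,0.055,0,0,0,0],
    [-0.02,0.055,0,0,0,0],
    [0,0.055,0,0,0,0],
    [0,0,0,0,0,0]
  ]
}}

```text
clock: 21.25
tool_pos: [0.4253, 0.2938, 0.2223]
orientation: [-179.9, 0.0, -41.1]
force: [0.0, -1.9, -0.7]
opening: 0.0327
gripper_force: 0.0
```

```bash
python3 - <<'E'
from h import *
import cv2
p,d=snapshot("top");P=cloud("top",d);a=np.array([.561,-.0142])
cv2.imwrite("pics/end.png",np.hstack([cv2.resize(i[45:215,140:380],(400,283),interpolation=cv2.INTER_CUBIC) for i in(cv2.imread("pics/top0.png"),p)]))
r=np.hypot(P[...,0]-a[0],P[...,1]-a[1]);K=P[(P[...,2]>.135)&(r<.03)];print("knob top",np.percentile(K[:,2],90),K[:,2].max())
S=P[(P[...,2]>.106)&(P[...,2]<.131)&(r>.06)&(r<.085)&(P[...,0]<.53)]
print(len(S),S.mean(0),np.degrees(np.arctan2(S[:,1].mean()-a[1],a[0]-S[:,0].mean())))
E
```

```text
knob top 0.15904647716941633 0.16277425557802405
58 [0.50178237 0.0253453  0.12420165] 33.73483990613477
```

View pics/end.png

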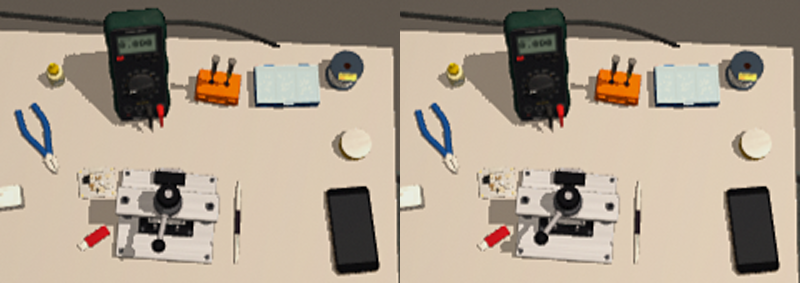

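The lever ball moved from crop px (158,245) to (541,237), about 25° further clockwise than it was found. The knob is lower and all bystanders are where they were. Handing in.

```bash
python3 -c "
from plant import *
print(close_job())"
```

```text
the job is handed in; nothing more can be done
None
```

I handed the job in, but `close_job()` returned no verdict. By my measurements the ring was slackened, the knob was turned down to about 14 N (±2 N) on the plate, and the ring was relocked with about 11 N at the ball. The other things on the table look unmoved, and the robot is clear of everything.

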